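# Turn the model railway turntable to the fuel tank track and lock it

## Robot

A 7-joint arm with a two-finger parallel gripper is mounted at the origin on the work surface. World frame = base frame: x ahead of the robot, y to its left, z up, the work surface at z = 0. Lengths are in m, angles in rad, forces in N, time in s.
With the tool pointing down it reaches from about 0.425 to 0.925 m from the base axis. Payload 6.8 kg.
Tool frame: the origin (TCP) lies on the mounting face of the last link; the fingertips stand 173 mm ahead of it and the grasp point (between the pads) lies 155 mm ahead of it; z points along the fingers, y is the line along which they close (so a half turn about z gives the same grasp; the last joint's range is limited). The gripper opens to 85 mm and grips with 20 to 120 N. Pads are 22 mm wide; open, the fingers measure 114 mm over their backs; the gripper's body (76 mm by 85 mm) begins 54 mm behind the grasp point. The pads swing forward as they close: fully open they stand 13 mm farther back than shut.
Start: joints at [1.206, 0.477, 0.022, 1.555, -0.011, 1.109, -0.083], TCP at [0.171, -0.653, 0.405] pointing down, gripper open.
Joint ranges: [-2.96, 2.96], [-0.34, 2.1], [-1.41, 1.46], [0.24, 2.44], [-1.37, 4.51], [0.17, 1.92], [-2.96, 2.96]. Speed limits (rad/s): [2.39, 2.39, 3.14, 3.14, 3.14, 3.14, 3.14].

## Interface

Orientations are given as a unit quaternion [w, x, y, z].
In Python, from station import bot gives the robot as it stands. The module is installed in compiled form; this text tells all that it offers.
- The arm moves only by the shell command python3 -m pendant 'ROWS' [FORCE]. ROWS is JSON, a list of rows, each a list of 5 numbers: the finger opening in m, from 0 to 0.0854, then the shift along the tool's x, y, z in m, then the turn about the tool's z in degrees. In form: [[jaw, x, y, z, yaw], ...]. A call has 1 to 12 rows; each row shifts and turns the commanded pose from where the row before left it, along the tool's axes as they then stand; what a row does not reach is not made up. A row lasts 1/12 s, in which the tool goes at most 41.7 mm and 7.16 degrees, less where a joint would pass 70% of its speed; a pose out of reach is approached as far as the arm can. A call with a gripper value outside its range is refused whole. The fingers move at their own pace and stop on an object; FORCE is the grip in N (left out, the last holds). Time passes only in rows, so rows that do not move let the fingers close. It gives the time, the measured TCP pose, the force, the opening and the grip force at its end, in the units of the state.
- bot.get_obs(): the state, without advancing time (a new reading comes with each control period).
- bot.read_camera(name): name is "scene" or "top" or "wrist"; returns (picture, depth): 384x512x3 uint8, blue, green, red; 384x512 float32, m along the optical axis (not along the pixel's ray), 0 where there is no reading.
- bot.camera_model(name): a dict with "intrinsics" (3x3 intrinsics, pixels), "R" (3x3) and "t" (3): a world point X has camera coordinates R X + t. Camera axes: x right, y down, z forward; pixel columns grow to the right and rows downward; lengths in m; the calibration is good to about 2 mm. A picture is of the moment at which its call begins: read the wrist's pose just before it. camera_model takes no time and is no camera call; for the wrist camera it gives the pose at the moment of the call.
- bot.hand_in(): hands the job in; it is judged then, once.
Trained networks look in the newest picture that a camera, given by its name, has taken for a name from the list of things; names that differ only in an ending like _2 or _b are one class to them, and where a whole thing is asked for, a point or a joint stands for the part that bears it (a point fixed in the world has none). Each returns a list of dicts, best first, with "score" (0 to 1); they miss things now and then, are a little off and sometimes report something else, mostly with a low value. They report only what shows in the picture. A call takes as long as a camera call. They do not tell look-alikes from the thing itself.
- bot.boxes_of(name, camera): "at" ([column, row] in pixels, amid what is visible of it).
- bot.trace(name, camera): "mask" (384x512 bool, what is visible of it) and "at" ([column, row] in pixels, amid what is visible of it).
- bot.pinpoint(name, camera): "at" ([column, row] in pixels: a listed point, or the origin of a listed thing).
The state is a dict: "t": time; "q": joint angles; "joint_vel": joint speeds; "joint_torque": joint torques, N m; "eef_pos": TCP position; "tool_rot": TCP orientation; "contact_force": force on the tool from outside, world axes, zero at the start; "torque": the same for the moment, N m; "gripper_width": opening from 0.0 (shut) to 1.0 (fully open); "grasp_force": force on a finger pad.
Only numpy, scipy, OpenCV 4.12 (cv2) and the standard library are available. Lean on these libraries where they do the work, as an engineer would, in place of code of your own. Each camera call takes 0.05 s, during which the arm holds its last target. There are 200 camera calls.

## Task

With a fingertip, push the turntable bridge round until the end with the little cabin points at the fuel tank (the low, wide round one) and its rails run straight on into that tank's track. Then push the locking lever beside the turntable fully over, away from the robot, and leave the bridge lined up. Do not push on the cabin; the locomotive must ride along on the bridge without being pushed or lifted, and the cars and everything else on the layout stay where they are.

Things in the scene. Friction and masses are not known exactly. Their poses are not given: they have to be found in the camera images.
- pit: Fixed round brick turntable pit. Origin: its centre on the layout surface (z = 0), also the bridge's pivot. Inner radius 133 mm, floor at z = 6 mm, wall 10 mm thick, rim at 30 mm. Three stub tracks (beds 48 mm wide, 30 mm high, rails to 34 mm) run straight out from the rim at -0.95, 0.1 and 0.9 rad about z from its x axis, to a low wooden stop 225 mm from the centre.
- bridge: Grey steel slab in the pit, 240 long (x), 90 wide, z = 8 to 30 mm, rails along its middle. Origin: the pivot at its middle, at z = 0; x runs along it to the cabin end. Turns either way without stops; friction 0.07 N m (under 1 N at the ends) holds it where left, no coasting. The pit is open beside it: a fingertip fits down there and can push either long side near either end.
- cabin_end (a point): Point at the cabin end of the bridge: middle of the end, at the top of the rails, 120 mm from the pivot along the bridge's x axis.
- cabin: White operator's cabin with a flat roof, 38 x 22 x 50 mm over the roof, fixed on the bridge at one end beside the rails (100 mm along x, 29 mm along y from the pivot); it turns with the bridge. Origin: middle of its underside on the deck. Its roof stays 5 mm inside the bridge's long side. Fragile, not to be pushed on.
- loco: Small red diesel shunter model, 100 x 34 x 45 mm, loose, standing on the rails about the middle of the bridge (within 12 mm), along it. Origin: underside middle, at rail-top height (34 mm above the layout); z up. It rides round with the bridge when that is turned gently.
- tank: Fuel tank: the low, wide, upright round tank of bare metal with a slightly domed top, 72 mm across and 64 mm high, fixed just past the end of one of the three stub tracks, on that track's centre line, 258 mm from the pivot. Origin: middle of its underside. Which track it stands at varies.
- silo: Sand silo: slim, tall bare-metal cylinder with a pointed top, 36 mm across and 112 mm high, fixed past the end of another stub track. Origin: middle of its underside.
- well: Low round brick well with a flat dark wooden cover, 60 mm across and 22 mm high, fixed past the end of the remaining stub track. Origin: middle of its underside.
- lock (a joint): Angle of the locking lever in rad: 0 leaning fully towards the base's -x side, 1.0 thrown fully over to its +x side, 0.5 upright. Starts between 0 and 0.15. It stays where it is left (friction 0.06 N m, under 1 N at the ball).
- lock_base: Grey base block of the locking lever, 70 (x) x 50 (y) x 25 mm, fixed on the layout at the robot's right. Origin: middle of its underside; z up. The lever turns about an axis along the base's y, 22 mm above the origin; it is thrown towards the base's +x, roughly away from the robot.
- lock_tip (a point): Centre of the black ball, 26 mm across, at the end of the lever; 80 mm from the lever's axis on a 10 mm rod. At either end of the throw it is 92 mm above the layout and 38 mm before or beyond the axis; upright it is 102 mm above the layout.
- sedan: Loose blue toy car, 74 x 32 x 24 mm, between two stub tracks. Origin under its middle. Bystander.
- van: Loose yellow toy van, 74 x 32 x 28 mm, between two stub tracks. Origin under its middle. Bystander.
- coupe: Loose dark toy car, 74 x 32 x 24 mm, beside the pit. Origin under its middle. Bystander.
- paint_jar: Loose jar of paint, 48 mm across, 55 mm high. Origin under its middle. Bystander.
- screwdriver: Loose screwdriver with a black handle, 160 mm long, lying. Origin at its middle, underside. Bystander.
- pine: Loose model pine tree on a round 56 mm base, 120 mm high. Origin under its middle. Bystander.
- cottage: Loose model cottage, 100 x 80 x about 90 mm. Origin under its middle. Bystander.
Mind the look-alikes: they are no part of the job. Leave any blue look-alike of the tank alone.

How it is judged:
On the way, in this order (a step that is already met when the one before it is completed fails the run):
1. the cabin end of the bridge is lined up with the fuel tank's track and at rest (y of tank in the frame of bridge between -0.014 and 0.014 m and x of tank in the frame of bridge above 0.2 m and angular speed of bridge below 0.05 rad/s), for 0.2 s.
2. the locking lever is pushed fully over while the bridge is lined up (y of tank in the frame of bridge between -0.014 and 0.014 m and x of tank in the frame of bridge above 0.2 m and value of joint lock above 0.88 rad), for 0.2 s.
At the end, for the whole second after the job is handed in: The tank's centre lies within 14 mm of the line of the bridge's +x axis (rails meet within about 6.5 mm at the pit edge), the bridge is at rest, the lever is beyond 0.88 rad, and the locomotive stands upright on the rails, within 50 mm of the bridge's middle along it and 12 mm across (all of step 2 and angular speed of bridge below 0.05 rad/s and x of loco in the frame of bridge between -0.05 and 0.05 m and y of loco in the frame of bridge between -0.012 and 0.012 m and angle between loco's own z axis and vertical below 0.1 rad); the robot touches nothing.
It fails at once if the locomotive is lifted off the rails or pushed by the robot (height (world z) of loco above 0.044 m or contact force between any of the arm, the fingers and loco above 2 N).
It fails at once if the robot pushes on the bridge's cabin (contact force between any of the fingers, the arm and cabin above 2 N).
It fails at once if a bystander is displaced by more than 2 cm (distance of any of sedan, van, coupe, paint_jar, screwdriver, pine, cottage from where it was at the start of the episode above 0.02 m).
It also fails if it takes over 67 s, if anything falls off the work surface, if the arm or the gripper's body presses on something with over 40 N, if the wrist force passes 120 N, or if a joint passes its speed limit or range.

## Working session

There is one attempt and no reset: what is moved stays moved. The work goes in short steps, Python scripts to look and compute and a shell command to move; the robot and the scene stay as the last step left them, time stands still between calls to the robot, and variables do not carry over. Pictures are saved under pics/ and viewed, at most 10 in all, crops included, and the job is handed in when it is done.

```bash
mkdir -p pics; cat > h.py <<'E'
import numpy as np, cv2
from station import bot
def ray(cam,px,z):
    m=bot.camera_model(cam);R=np.array(m["R"]);t=np.array(m["t"]);K=np.array(m["intrinsics"])
    d=R.T@np.linalg.solve(K,[px[0],px[1],1.]);c=-R.T@t
    return c+d*(z-c[2])/d[2]
E
python3 - <<'E'
from h import *
o=bot.get_obs();print(o["t"],o["eef_pos"],o["tool_rot"])
for c in("scene","top"):
    im,d=bot.read_camera(c);cv2.imwrite(f"pics/{c}0.png",im)
    for n,z in dict(pit=0,bridge=0,cabin_end=.034,cabin=.03,loco=.034,tank=0,silo=0,well=0,lock_base=0,lock_tip=.092,sedan=0,van=0,coupe=0,paint_jar=0,screwdriver=0,pine=0,cottage=0).items():
        for r in bot.pinpoint(n,c)[:2]:
            print(c,n,round(r["score"],2),np.round(r["at"]),np.round(ray(c,r["at"],z)[:2],3))
E
```

```text
0.0 [ 0.1713841  -0.65260085  0.4036981 ] [-9.00843612e-04  9.91764236e-01  1.28073636e-01 -1.81243275e-04]
scene pit 0.97 [280. 214.] [0.54  0.091]
scene bridge 0.94 [278. 212.] [0.53  0.089]
scene cabin_end 0.94 [293. 180.] [0.45  0.152]
scene cabin_end 0.3 [325. 278.] [0.775 0.144]
scene cabin 0.6 [282. 183.] [0.451 0.121]
scene cabin 0.44 [182. 181.] [ 0.383 -0.165]
scene loco 0.68 [277. 209.] [0.543 0.08 ]
scene tank 0.7 [252. 320.] [ 0.829 -0.052]
scene tank 0.66 [296. 302.] [0.808 0.062]
scene silo 0.71 [203. 262.] [ 0.647 -0.146]
scene well 0.94 [359. 259.] [0.728 0.26 ]
scene lock_base 0.65 [159. 217.] [ 0.474 -0.246]
scene lock_tip 0.62 [152. 192.] [ 0.456 -0.247]
scene sedan 0.78 [246. 282.] [ 0.727 -0.045]
scene van 0.88 [323. 277.] [0.755 0.151]
scene van 0.17 [377. 169.] [0.434 0.429]
scene coupe 0.5 [344. 196.] [0.517 0.293]
scene coupe 0.26 [277. 215.] [0.541 0.082]
scene paint_jar 0.57 [182. 181.] [ 0.355 -0.168]
scene screwdriver 0.72 [ 98. 217.] [ 0.439 -0.415]
scene pine 0.71 [330. 140.] [0.283 0.328]
scene cottage 0.77 [382. 170.] [0.444 0.442]
scene cottage 0.55
[... 313 characters left out ...]
] [0.55  0.089]
top loco 0.56 [230. 186.] [0.552 0.08 ]
top tank 0.77 [238. 107.] [0.787 0.063]
top tank 0.61 [282.  90.] [ 0.842 -0.067]
top silo 0.61 [308. 155.] [ 0.649 -0.145]
top well 0.71 [174. 120.] [0.742 0.249]
top well 0.28 [396. 224.] [ 0.452 -0.413]
top lock_base 0.73 [339. 209.] [ 0.492 -0.241]
top lock_tip 0.64 [349. 221.] [ 0.462 -0.246]
top sedan 0.77 [274. 130.] [ 0.721 -0.045]
top van 0.72 [204. 112.] [0.769 0.162]
top coupe 0.6 [158. 194.] [0.523 0.287]
top paint_jar 0.83 [315. 256.] [ 0.356 -0.172]
top paint_jar 0.22 [228. 187.] [0.549 0.086]
top screwdriver 0.69 [395. 223.] [ 0.456 -0.409]
top pine 0.72 [142. 278.] [0.281 0.326]
top cottage 0.85 [103. 222.] [0.439 0.441]
```

View pics/scene0.png

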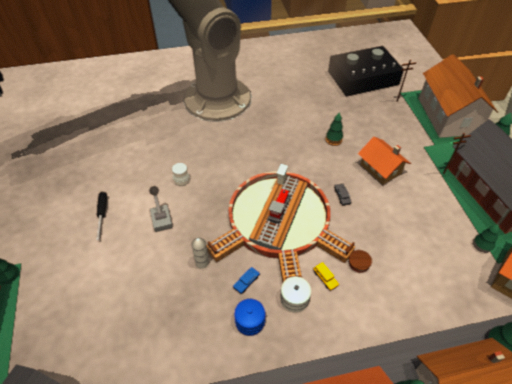

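View pics/top0.png

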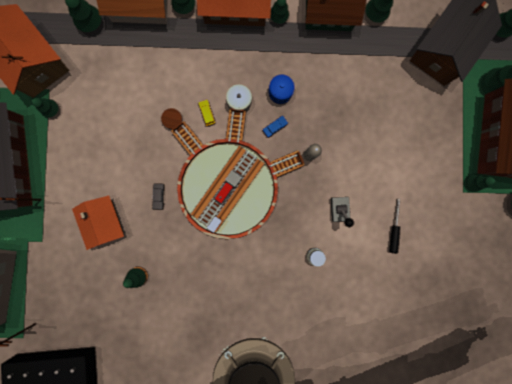

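The tank (bare metal, end of middle track) is at top px (238,97), with the blue look-alike at (281,88). The bridge runs from the cabin at (215,224) to (248,155), the loco is in its middle, and the lever ball is at (349,222). Next I measure pit, bridge heading, tank and lever more precisely.

```bash
cat >> h.py <<'E'
def cloud(cam):
    im,d=bot.read_camera(cam);m=bot.camera_model(cam);R=np.array(m["R"]);t=np.array(m["t"]);K=np.array(m["intrinsics"])
    v,u=np.mgrid[0:384,0:512];p=np.linalg.inv(K)@np.stack([u.ravel(),v.ravel(),np.ones(u.size)])*d.ravel()
    P=(R.T@(p-t[:,None])).T.reshape(384,512,3);P[d==0]=np.nan
    return im,P
def meas(cam="top",c0=(.548,.085)):
    im,P=cloud(cam);X=P.reshape(-1,3);X=X[~np.isnan(X[:,0])]
    c=np.array(c0)
    for _ in range(5):  # pit rim circle fit, radius 138 mm
        r=np.linalg.norm(X[:,:2]-c,axis=1);s=X[(abs(r-.138)<.015)&(abs(X[:,2]-.03)<.006)]
        A=np.c_[2*s[:,:2],np.ones(len(s))];b=(s[:,:2]**2).sum(1);k=np.linalg.lstsq(A,b,rcond=None)[0];c=k[:2]
    q=X[(np.linalg.norm(X[:,:2]-c,axis=1)<.124)&(X[:,2]>.022)]
    (x,y),wh,a=cv2.minAreaRect(q[:,:2].astype(np.float32)*1000)
    w=np.linalg.eigh(np.cov(q[:,:2].T))[1][:,1]
    return im,X,c,np.sqrt(k[2]+c@c),q,(x,y,wh,a),np.degrees(np.arctan2(w[1],w[0]))
E
python3 - <<'E'
from h import *
for cam in("top","scene"):
    im,X,c,r,q,rect,a=meas(cam)
    print(cam,"pit",c,r,"rect",rect,"pca",a,len(q),q[:,:2].mean(0))
    for n,g,rad,z0,z1 in(("tank",(.805,.062),.06,.05,.075),("base",(.49,-.242),.06,.018,.03),("ball",(.46,-.246),.04,.08,.12),("cabin",(.45,.13),.07,.074,.09),("loco",c,.09,.06,.09),("silo",(.65,-.14),.06,.06,.13),("jar",(.355,-.17),.05,.04,.07)):
        s=X[(np.linalg.norm(X[:,:2]-g,axis=1)<rad)&(X[:,2]>z0)&(X[:,2]<z1)]
        print(n,len(s))
        if len(s)>3: print("  ",s.mean(0),s.min(0),s.max(0),cv2.minAreaRect(s[:,:2].astype(np.float32)*1000))
    i=cv2.resize(im[60:260,150:420] if cam=="top" else im[150:330,130:370],None,fx=2.9,fy=2.9,interpolation=cv2.INTER_CUBIC);cv2.imwrite(f"pics/{cam}z.png",i)
E
```

```text
top pit [0.5484671  0.08442375] 0.1384423055269477 rect (545.7008666992188, 85.23336029052734, (90.90556335449219, 239.99879455566406), 56.339420318603516) pca 146.6386989673237 2689 [0.54472116 0.08502594]
tank 493
   [0.80022248 0.05990798 0.05690654] [0.76583958 0.02562418 0.05015509] [0.83781081 0.09321701 0.06732495] ((801.3648681640625, 60.22321319580078), (70.0438232421875, 68.28324127197266), 45.68462371826172)
base 308
   [ 0.49680897 -0.23743228  0.02512971] [ 0.45841408 -0.26793328  0.01849852] [ 0.52831784 -0.21433551  0.02992447] ((493.8152160644531, -241.55113220214844), (69.57596588134766, 51.43288040161133), 3.1378135681152344)
ball 75
   [ 0.46026491 -0.24180311  0.10268658] [ 0.44897585 -0.25667888  0.08030808] [ 0.4725023  -0.23173757  0.11010612] ((459.54327392578125, -243.86898803710938), (24.107620239257812, 23.579938888549805), 72.3868637084961)
cabin 118
   [0.44640892 0.11661919 0.08006351] [0.42700797 0.09831395 0.07662751] [0.46739767 0.13563525 0.08490831] ((446.38616943359375, 116.64495849609375), (21.733577728271484, 37.811344146728516), 56.4335327148437
[... 1742 characters left out ...]
3964844), 69.18191528320312)
loco 288
   [0.55302988 0.08197896 0.07367217] [0.46065096 0.05016788 0.06007717] [0.58902809 0.11806642 0.08700036] ((525.7124633789062, 94.86399841308594), (34.89888381958008, 129.6024169921875), 60.73797607421875)
silo 251
   [ 0.6561149  -0.14683917  0.09069903] [ 0.63006428 -0.16473282  0.06115845] [ 0.6674607  -0.12872302  0.11561236] ((649.8862915039062, -147.2431640625), (35.873226165771484, 34.491825103759766), 70.25886535644531)
jar 174
   [ 0.35756989 -0.16626913  0.05470179] [ 0.33215846 -0.18698032  0.04017858] [ 0.37630059 -0.14511638  0.06199692] ((354.7597351074219, -165.88421630859375), (40.244415283203125, 44.009769439697266), 80.71417236328125)
```

View pics/topz.png

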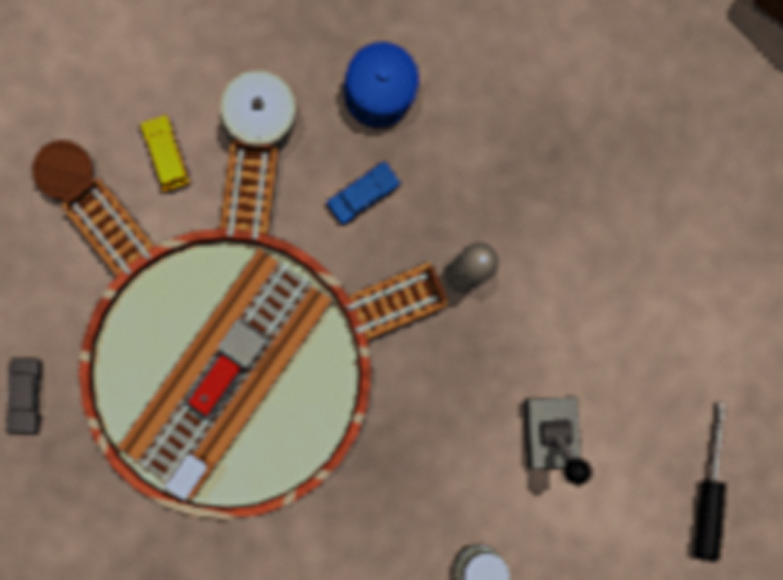

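The crop confirms it: bridge heading is about 146°, the tank bearing about −5.7° from the pit at (0.5475, 0.086), so it needs a clockwise turn of about 152°. I'll push the non-cabin end's side (crop px ~ (265,262)) with closed fingers.

```bash
R='[0,0.0298,-0.0276,0,0]'; python3 -m pendant '[[0,0.0298,-0.0276,0,0],[0,0.0298,-0.0276,0,0],[0,0.0298,-0.0276,0,0],[0,0.0298,-0.0276,0,0],[0,0.0298,-0.0276,0,0],[0,0.0298,-0.0276,0,0],[0,0.0298,-0.0276,0,0],[0,0.0298,-0.0276,0,0],[0,0.0298,-0.0276,0,0],[0,0.0298,-0.0276,0,0],[0,0.0298,-0.0276,0,0]]'; python3 -m pendant '[[0,0.0298,-0.0276,0,0],[0,0.0298,-0.0276,0,0],[0,0.0298,-0.0276,0,0],[0,0.0298,-0.0276,0,0],[0,0.0298,-0.0276,0,0],[0,0.0298,-0.0276,0,0],[0,0.0298,-0.0276,0,0],[0,0.0298,-0.0276,0,0],[0,0.0298,-0.0276,0,0],[0,0.0298,-0.0276,0,0],[0,0.0298,-0.0276,0,0]]'; python3 -c "
from station import bot;print(bot.get_obs()['q'])"
```

```text
t: 2.82
eef_pos: [0.412, -0.2742, 0.4051]
tool_rot: [0.0, 0.992, 0.128, 0.0]
contact_force: [0.2, -0.4, -0.0]
gripper_width: -0.002
grasp_force: 0.0
t: 3.73
eef_pos: [0.6522, 0.1025, 0.4048]
tool_rot: [0.0, 0.992, 0.128, 0.0]
contact_force: [0.5, -0.4, -0.0]
gripper_width: -0.002
grasp_force: 0.0
[ 0.01274868  0.47994734 -0.37023741  1.57227543  0.18666759  1.12414402
 -1.71457003]
```

```bash
python3 -m pendant '[[0,0,0,0.007,-7],[0,0,0,0.007,-7],[0,0,0,0.007,-7],[0,0,0,0.007,-7],[0,0,0,0.007,-7],[0,0,0,0.007,-7],[0,0,0,0.007,-7],[0,0,0,0.007,-7],[0,0,0,0.007,-7],[0,0,0,0.007,-7],[0,0,0,0.007,-7],[0,0,0,0.007,-7]]';python3 -m pendant '[[0,0,0,0.007,-7],[0,0,0,0.007,-7],[0,0,0,0.007,-7],[0,0,0,0.007,-7],[0,0,0,0.007,-7],[0,0,0,0.007,-7],[0,0,0,0.007,-5.5],[0,0,0,0,0],[0,0,0,0,0]]'; python3 - <<'E'
from h import *
o=bot.get_obs();print(o['q'])
from scipy.spatial.transform import Rotation as Ro
R=Ro.from_quat(o["tool_rot"],scalar_first=True).as_matrix();print(R,np.degrees(np.arctan2(R[1,0],R[0,0])))
im,_=bot.read_camera("wrist");cv2.imwrite("pics/w1.png",im)
E
```

```text
t: 4.73
eef_pos: [0.6514, 0.1007, 0.3204]
tool_rot: [0.0, 0.649, 0.761, -0.0]
contact_force: [0.4, 0.6, -0.3]
gripper_width: 0.0
grasp_force: 0.0
t: 5.48
eef_pos: [0.6514, 0.1005, 0.2713]
tool_rot: [-0.0, 0.292, 0.956, -0.0]
contact_force: [-0.5, 0.1, 1.0]
gripper_width: 0.001
grasp_force: 0.0
[ 0.30254093  0.73635557 -0.81438282  1.66043064  0.61066648  1.01824558
  0.26199414]
[[-8.29157235e-01  5.59014693e-01 -9.23903381e-04]
 [ 5.59014853e-01  8.29157636e-01  9.90481573e-05]
 [ 8.21430918e-04 -4.34349216e-04 -9.99999568e-01]] 146.01229137027846
```

View pics/w1.png

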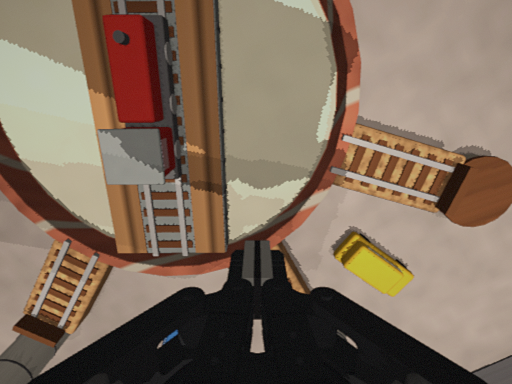

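The wrist view shows the closed fingers at (258,240), right of the bridge edge (x≈222) and parallel to it, with the loco at (135,80) away from them. Descending into the pit gap.

```bash
python3 -m pendant '[[0,0,0,0.015,0],[0,0,0,0.015,0],[0,0,0,0.015,0],[0,0,0,0.012,0],[0,0,0,0.01,0],[0,0,0,0.01,0],[0,0,0,0,0],[0,0,0,0,0]]'
```

```text
t: 6.2
eef_pos: [0.6512, 0.101, 0.194]
tool_rot: [-0.001, 0.291, 0.957, -0.0]
contact_force: [0.8, -0.4, 0.4]
gripper_width: 0.0
grasp_force: 0.0
```

```bash
python3 -m pendant '[[0,0,-0.003,0,0],[0,0,-0.003,0,0],[0,0,-0.003,0,0],[0,-0.002,-0.0028,0,2],[0,-0.003,-0.0042,0,3],[0,-0.003,-0.0042,0,3],[0,-0.003,-0.0042,0,3],[0,-0.003,-0.0042,0,3],[0,-0.003,-0.0042,0,3],[0,-0.003,-0.0042,0,3]]'; cat >> h.py <<'E'
def pose():
    from scipy.spatial.transform import Rotation as Ro
    o=bot.get_obs();R=Ro.from_quat(o["tool_rot"],scalar_first=True).as_matrix();h=np.arctan2(R[1,0],R[0,0])
    p=np.array(o["eef_pos"][:2])-[.5475,.086];c,s=np.cos(h),np.sin(h)
    print("t",o["t"],"q7",o["q"][6],"tool heading",np.degrees(h),"tool in bridge-aligned frame",c*p[0]+s*p[1],-s*p[0]+c*p[1])
E
python3 - <<'E'
from h import *
pose()
im,X,c,r,q,rect,a=meas("top",(.5475,.086));print(rect,a)
cv2.imwrite("pics/t2.png",cv2.resize(im[60:260,120:400],None,fx=2.8,fy=2.8))
E
```

```text
t: 7.03
eef_pos: [0.6425, 0.0591, 0.1955]
tool_rot: [0.001, 0.454, 0.891, 0.001]
contact_force: [0.1, 0.9, 0.6]
gripper_width: 0.001
grasp_force: 0.4
t 7.0333 q7 -0.04904506786266304 tool heading 126.04526950877859 tool in bridge-aligned frame -0.07767312463122716 -0.06093934845626844
(537.2340698242188, 64.21400451660156, (202.09437561035156, 246.92030334472656), 60.610286712646484) 119.2089040398193
```

View pics/t2.png

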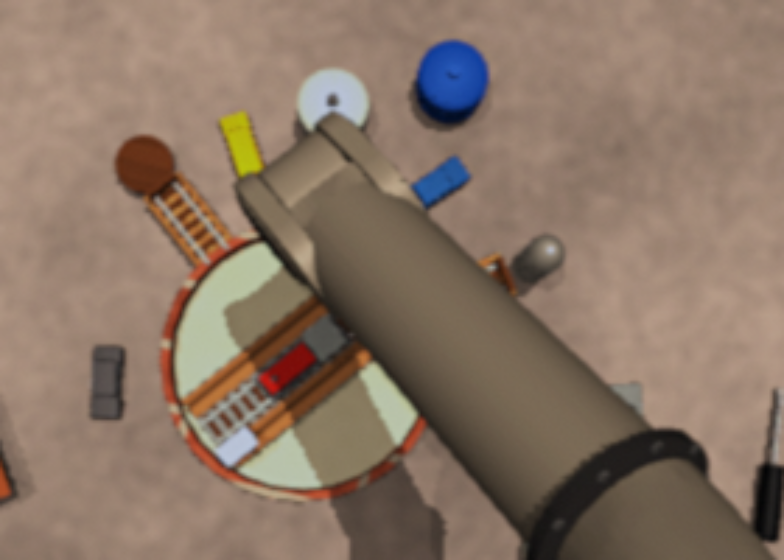

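The bridge has turned ~20° with the loco riding along; the finger is on its far side. Continuing the arc.

```bash
python3 -m pendant '[[0,-0.003,-0.0042,0,3],[0,-0.004,-0.0056,0,4],[0,-0.004,-0.0056,0,4],[0,-0.004,-0.0056,0,4],[0,-0.004,-0.0056,0,4],[0,-0.004,-0.0056,0,4],[0,-0.004,-0.0056,0,4],[0,-0.004,-0.0056,0,4],[0,-0.004,-0.0056,0,4],[0,-0.004,-0.0056,0,4],[0,-0.004,-0.0056,0,4],[0,-0.003,-0.0042,0,3]]'; python3 -c "
from h import *
pose()"
```

```text
t: 8.08
eef_pos: [0.5937, -0.0012, 0.1955]
tool_rot: [0.001, 0.766, 0.643, 0.0]
contact_force: [1.4, -1.3, 0.6]
gripper_width: 0.005
grasp_force: 0.9
t 8.0833 q7 -0.6735902929761332 tool heading 80.03043441797537 tool in bridge-aligned frame -0.0779163780202088 -0.06059519664588983
```

```bash
python3 -m pendant '[[0,-0.003,-0.0042,0,3],[0,-0.004,-0.0056,0,4],[0,-0.004,-0.0056,0,4],[0,-0.004,-0.0056,0,4],[0,-0.004,-0.0056,0,4],[0,-0.004,-0.0056,0,4],[0,-0.004,-0.0056,0,4],[0,-0.004,-0.0056,0,4],[0,-0.004,-0.0056,0,4],[0,-0.004,-0.0056,0,4],[0,-0.004,-0.0056,0,4],[0,-0.003,-0.0042,0,3]]'; python3 -c "
from h import *
pose()
im,_=bot.read_camera('wrist');cv2.imwrite('pics/w3.png',im)"
```

```text
t: 9.08
eef_pos: [0.5162, -0.0072, 0.1952]
tool_rot: [0.001, 0.956, 0.293, 0.0]
contact_force: [-0.2, -2.5, 0.9]
gripper_width: 0.003
grasp_force: 1.0
t 9.0833 q7 -1.3557730390743206 tool heading 34.04209387345038 tool in bridge-aligned frame -0.07811093737728796 -0.0596935270226471
```

View pics/w3.png

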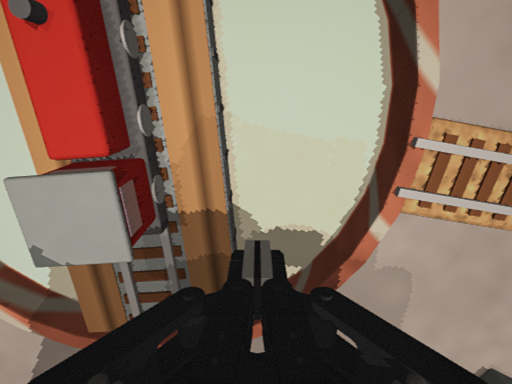

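The loco is riding aligned (70,60); the bridge edge (208,0)–(238,240) tilts ~6° from the tool, so the bridge is at about 40°. I go 36° more, then measure.

```bash
python3 -m pendant '[[0,-0.003,-0.0042,0,3],[0,-0.004,-0.0056,0,4],[0,-0.004,-0.0056,0,4],[0,-0.004,-0.0056,0,4],[0,-0.004,-0.0056,0,4],[0,-0.004,-0.0056,0,4],[0,-0.004,-0.0056,0,4],[0,-0.004,-0.0056,0,4],[0,-0.003,-0.0042,0,3],[0,-0.002,-0.0028,0,2],[0,0,0,0,0]]'; python3 -c "
from h import *
pose()
for cam in('top','scene'):
    im,X,c,r,q,rect,a=meas(cam,(.5475,.086));print(rect,a,c)
    cv2.imwrite(f'pics/{cam}4.png',cv2.resize(im[60:260,120:400] if cam=='top' else im[130:330,120:400],None,fx=2.8,fy=2.8))
im,P=cloud('wrist');np.save('w4.npy',P);cv2.imwrite('pics/w4.png',im)
q=P[(abs(P[...,2]-.03)<.008)&(np.linalg.norm(P[...,:2]-[.5475,.086],axis=2)<.12)]
print(len(q),cv2.minAreaRect(q[:,:2].astype(np.float32)*1000))"
```

```text
t: 10.05
eef_pos: [0.4672, 0.0303, 0.1949]
tool_rot: [-0.0, 1.0, -0.015, -0.0]
contact_force: [0.6, 0.7, 1.0]
gripper_width: -0.001
grasp_force: 0.0
t 10.05 q7 -1.94020429410484 tool heading -1.6661208833394274 tool in bridge-aligned frame -0.07865391311414244 -0.05803421329802001
(547.2603759765625, 59.48477554321289, (238.3784637451172, 146.8483428955078), 1.7890126705169678) -162.01046866681352 [0.54900197 0.0848446 ]
(545.01171875, 59.27885818481445, (239.0560760498047, 150.0971221923828), 0.13210198283195496) -156.64804969925984 [0.54713052 0.08741534]
29753 ((509.90911865234375, 73.89042663574219), (116.19824981689453, 160.2967987060547), 89.57508087158203)
```

View pics/scene4.png

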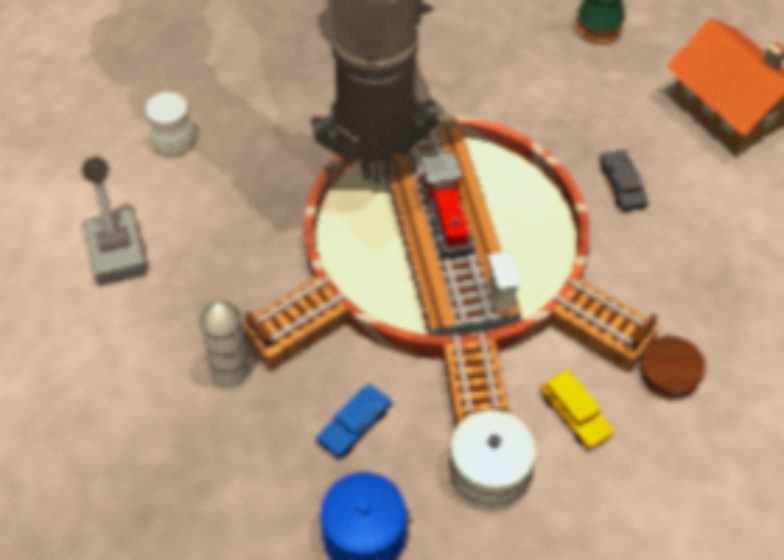

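The bridge is nearly lined up, cabin toward the tank. Measure the heading from the unoccluded far half.

```bash
cat >> h.py <<'E'
def head(cam):
    im,X,c,r,q,_,_=meas(cam,(.5475,.086))
    d=q[:,:2]-c;out=[]
    for sg in(1,-1):
        e=[]
        for x in np.arange(.03,.105,.005):
            s=d[(abs(d[:,0]-x)<.004)&(q[:,2]<.045)&(abs(d[:,1])<.08),1]
            if len(s)>3: e.append((x,s.max() if sg>0 else s.min()))
        e=np.array(e);k=np.polyfit(e[:,0],e[:,1],1);out.append((np.degrees(np.arctan(k[0])),k[1]))
    t=X[(np.linalg.norm(X[:,:2]-[.801,.061],axis=1)<.06)&(X[:,2]>.04)&(X[:,2]<.08),:2]
    tc=cv2.minEnclosingCircle(t.astype(np.float32)*1000)
    print(cam,"edges",out,"pit",c,"tank",tc,"bearing",np.degrees(np.arctan2(tc[0][1]/1000-c[1],tc[0][0]/1000-c[0])))
E
python3 -c "
from h import *
head('top');head('scene');head('top')
P=np.load('w4.npy');d=P.reshape(-1,3);d=d[~np.isnan(d[:,0])]
e=[(x,np.min(d[(abs(d[:,0]-x)<.002)&(abs(d[:,2]-.028)<.006)&(abs(d[:,1]-.05)<.025),1])) for x in np.arange(.49,.60,.005) if ((abs(d[:,0]-x)<.002)&(abs(d[:,2]-.028)<.006)&(abs(d[:,1]-.05)<.025)).sum()>5]
e=np.array(e);print(np.round(e,4).tolist(),np.degrees(np.arctan(np.polyfit(e[:,0],e[:,1],1)[0])))"
```

```text
top edges [(np.float64(-11.778903916215253), np.float64(0.05412452445097248)), (np.float64(1.3650090683607947), np.float64(-0.04559757673825909))] pit [0.5490448 0.0848296] tank ((799.5233764648438, 60.033721923828125), 38.82910919189453) bearing -5.653519146171774
scene edges [(np.float64(-16.457763939606323), np.float64(0.049955955100693616)), (np.float64(-1.585533447705993), np.float64(-0.04318517482751777))] pit [0.54685548 0.08752649] tank ((797.2559204101562, 64.27535247802734), 39.302303314208984) bearing -5.305034098942463
top edges [(np.float64(-11.82151821756053), np.float64(0.05407058421162022)), (np.float64(1.3736627446291536), np.float64(-0.0456682721354691))] pit [0.54908421 0.08490209] tank ((799.3639526367188, 60.9683837890625), 38.48638153076172) bearing -5.462459984209284
[[0.49, 0.0423], [0.495, 0.0417], [0.5, 0.0417], [0.505, 0.0421], [0.51, 0.0421], [0.515, 0.0419], [0.52, 0.0414], [0.525, 0.0418], [0.53, 0.0418], [0.535, 0.0417], [0.54, 0.0412], [0.545, 0.0411], [0.55, 0.0415], [0.555, 0.0414], [0.56, 0.0414], [0.565, 0.0408], [0.57, 0.0413], [0.575, 0.0412], [0.58, 0.0412], [0.585, 0.0408], [0.59, 0.0405]] -0.7184368662672473
```

Heading ≈ −0.7° (wrist), target ≈ −5.5°. I push about 4.5° more, back off, lift, and measure clear of occlusion.

```bash
python3 -m pendant '[[0,-0.002,-0.0028,0,2],[0,-0.0015,-0.0021,0,1.5],[0,-0.001,-0.0014,0,1],[0,0,0,0,0],[0,0,0,0,0]]'; python3 -c "
from h import *
pose()"
python3 -m pendant '[[0,0,0.004,0,0],[0,0,0.005,0,0],[0,0,0,-0.02,0],[0,0,0,-0.035,0],[0,0,0,-0.04,0],[0,0,0.03,-0.02,0],[0,0,0.04,0,0],[0,0,0.04,0,0],[0,0,0.04,0,0],[0,0,0.04,0,0],[0,0,0.04,0,0],[0,0,0,0,0]]'
python3 -c "
from h import *
pose()
for cam in('top','scene'):
    im,X,c,r,q,rect,a=meas(cam,(.5475,.086));print(rect,a,c);head(cam)
    cv2.imwrite(f'pics/{cam}5.png',cv2.resize(im[60:260,120:400] if cam=='top' else im[130:330,120:400],None,fx=2.8,fy=2.8))
"
```

```text
t: 10.77
eef_pos: [0.4636, 0.0362, 0.1947]
tool_rot: [-0.0, 0.999, -0.054, 0.0]
contact_force: [0.5, 0.7, 0.5]
gripper_width: 0.002
grasp_force: 0.0
t 10.7667 q7 -2.0158995168152845 tool heading -6.227847687412563 tool in bridge-aligned frame -0.07801070514705812 -0.0585715030214036
t: 11.77
eef_pos: [0.4349, -0.2098, 0.31]
tool_rot: [0.002, 0.998, -0.06, 0.0]
contact_force: [-0.8, -0.4, 1.3]
gripper_width: -0.0
grasp_force: 0.0
t 11.7667 q7 -1.3945776844991704 tool heading -6.933794337094881 tool in bridge-aligned frame -0.07603454888235331 -0.30718568347820346
(545.6556396484375, 85.66914367675781, (90.45977783203125, 240.27610778808594), 84.89723205566406) 175.01772264084147 [0.5487732  0.08458185]
top edges [(np.float64(-18.298753410567763), np.float64(0.05680131462880052)), (np.float64(-4.444432367292796), np.float64(-0.0445692189725528))] pit [0.54878768 0.08473556] tank ((799.586181640625, 61.73233413696289), 39.0341911315918) bearing -5.240503389655228
(543.5153198242188, 87.9625473022461, (91.26184844970703, 240.671630859375), 84.81936645507812) 176.28320398658786 [0.54664759 0.08744625]
scene edges [(np.float64(-16.089236213998078), np.float64(0.04597208904730404)), (np.float64(-5.412823046795214), np.float64(-0.04432460858730215))] pit [0.54686908 0.08749954] tank ((797.5188598632812, 61.96852111816406), 39.07477951049805) bearing -5.816049734079022
```

View pics/top5.png

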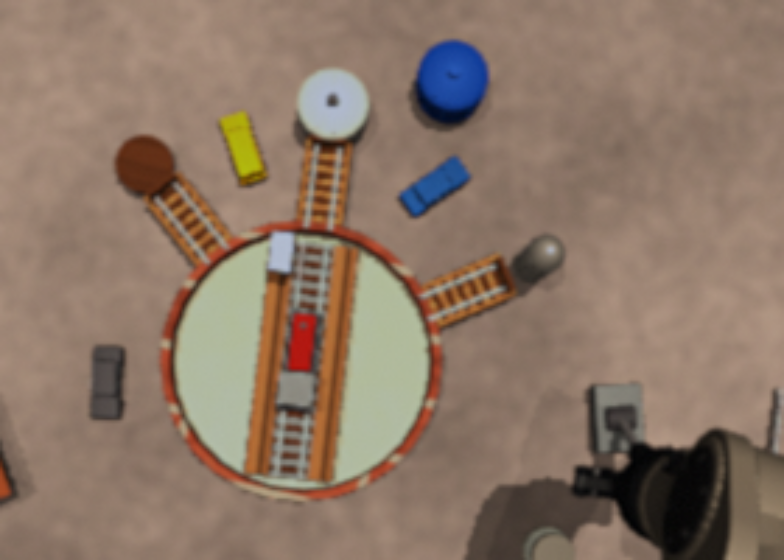

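Heading is −5.1° against a bearing of −5.5°, well inside ±3.1°; the loco is centred. Now the lever.

```bash
python3 -m pendant '[[0,-0.0155,0.0378,0,0],[0,0,0,0.01,-5],[0,0,0,0.02,-5.5],[0,0,0,0.02,0],[0,0,0,0.007,0],[0,0,0,0,0]]'; python3 -c "
from h import *
pose();print(bot.camera_model('wrist')['t']*0)
im,X,*_=meas('scene');cv2.imwrite('pics/s6.png',cv2.resize(im[140:260,100:260],None,fx=4,fy=4))"
```

```text
t: 12.47
eef_pos: [0.4175, -0.2357, 0.2512]
tool_rot: [-0.001, 0.999, 0.038, -0.002]
contact_force: [-0.2, -0.0, -0.6]
gripper_width: -0.001
grasp_force: 0.0
t 12.4667 q7 -1.1523322764600645 tool heading 4.331817216516105 tool in bridge-aligned frame -0.1539189801817156 -0.31094039020750663
[-0.  0.  0.]
```

View pics/s6.png

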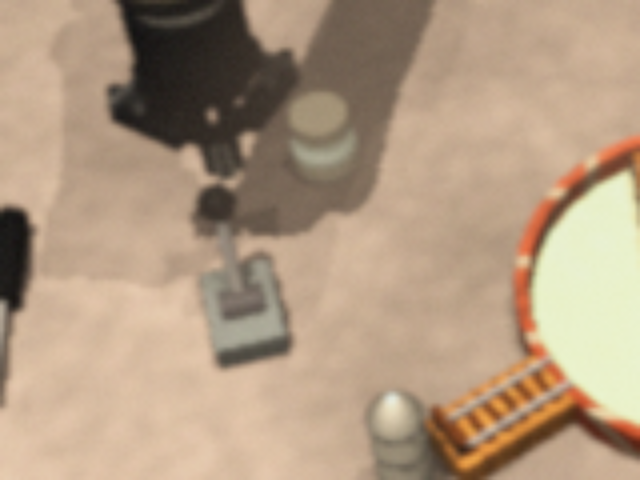

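The finger (225,155) is behind the ball (215,203), about 9 mm left of its line; shift it right, then push.

```bash
python3 -m pendant '[[0,0,0.009,0,0],[0,0.006,0,0,0],[0,0.008,0,0,0],[0,0.01,0,0,0],[0,0.01,0,0,0],[0,0.01,0,0,0],[0,0.01,0,0,0],[0,0.01,0,0,0],[0,0.01,0,0,0],[0,0.01,0,0,0],[0,0.006,0,0,0],[0,0,0,0,0]]'; python3 -m pendant '[[0,0.002,0,0,0],[0,0.002,0,0,0],[0,0,0,0,0]]'
```

```text
t: 13.52
eef_pos: [0.5078, -0.2395, 0.252]
tool_rot: [-0.0, 0.999, 0.037, -0.002]
contact_force: [-4.6, 1.8, 2.5]
gripper_width: 0.001
grasp_force: 2.5
t: 13.77
eef_pos: [0.509, -0.2397, 0.2517]
tool_rot: [-0.001, 0.999, 0.036, -0.005]
contact_force: [-13.1, 1.1, 7.8]
gripper_width: 0.001
grasp_force: 6.7
```

The force rises against the stop: the lever is fully over. Back off, lift, and check.

```bash
python3 -m pendant '[[0,-0.01,0,0,0],[0,-0.02,0,0,0],[0,-0.03,0,0,0],[0,-0.02,0,-0.02,0],[0,0,0.02,-0.035,0],[0,0,0.035,-0.02,0],[0,0,0.04,0,0],[0,0,0.04,0,0],[0,0,0.04,0,0],[0,0,0.04,0,0],[0,0,0,0,0]]'
python3 -c "
from h import *
pose()
for cam in('top','scene'):
    im,X,c,r,q,rect,a=meas(cam,(.5475,.086));print(rect,c)
    for n,g,rad,z0,z1 in(('ball',(.53,-.24),.045,.08,.12),('locotop',(.545,.085),.07,.068,.09)):
        s=X[(np.linalg.norm(X[:,:2]-g,axis=1)<rad)&(X[:,2]>z0)&(X[:,2]<z1)]
        print(n,len(s),s.mean(0) if len(s) else '')
    cv2.imwrite(f'pics/{cam}7.png',cv2.resize(im[120:330,90:370],None,fx=2.8,fy=2.8))"
```

```text
t: 14.68
eef_pos: [0.4462, -0.4679, 0.3281]
tool_rot: [0.003, 0.999, 0.033, 0.001]
contact_force: [-1.3, -1.2, 0.5]
gripper_width: 0.0
grasp_force: 0.0
t 14.6833 q7 -0.794945819476633 tool heading 3.7312520406020857 tool in bridge-aligned frame -0.13713865565793087 -0.5461012331672749
(545.9561157226562, 85.4867935180664, (90.1860580444336, 240.26922607421875), 84.91788482666016) [0.54879313 0.08470999]
ball 72 [ 0.53183103 -0.23615944  0.10142294]
locotop 179 [0.5242905  0.08736437 0.07766981]
(544.2272338867188, 87.78652954101562, (91.69645690917969, 241.37710571289062), 84.5409927368164) [0.54683716 0.08755507]
ball 80 [ 0.53370639 -0.23484592  0.10090612]
locotop 201 [0.52955901 0.08949557 0.07627338]
```

View pics/scene7.png

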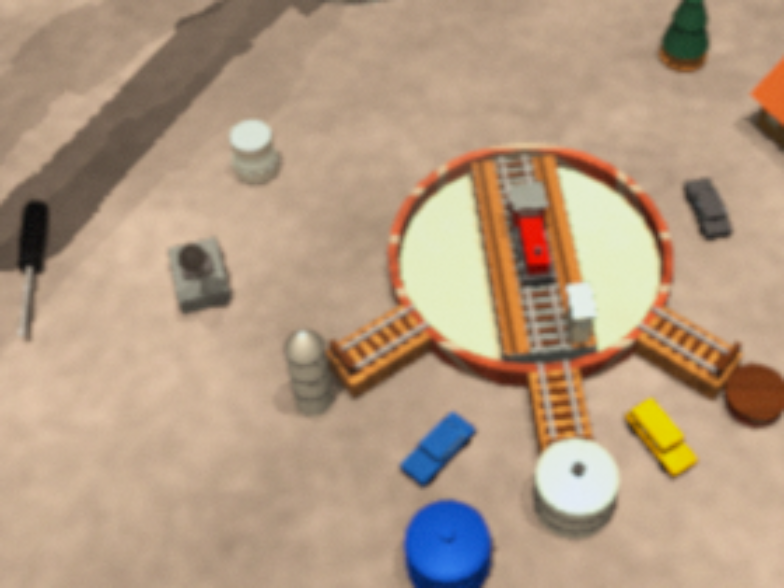

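The lever is fully over (ball at x≈0.532), the rails line up with the tank's track, the loco is centred and the arm is clear.

```bash
python3 -c "
from station import bot;print(bot.hand_in())"
```

```text
the job is handed in; nothing more can be done
None
```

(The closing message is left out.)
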